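# Hang the tube basket on the rinse station's balanced arm

### The arm

A 6-joint arm with a two-finger parallel gripper is mounted at the origin on the work surface. World frame = base frame: x ahead of the robot, y to its left, z up, the work surface at z = 0. Lengths are in m, angles in degrees, forces in N, time in s.
With the tool pointing down it reaches from about 0.4 to 0.825 m from the base axis. Payload 7 kg.
Tool frame: the origin (TCP) lies between the finger pads; the fingertips stand 19 mm ahead of it and the grasp point (between the pads) is the TCP; x points along the fingers, y is the direction in which the jaws open and shut, and the axes are right-handed (so a half turn about x gives the same grasp; the last joint's range is limited). The gripper opens to 88 mm and grips with 3 to 60 N. Pads are 19 mm wide; open, the fingers measure 130 mm over their backs; the gripper's body (78 mm by 193 mm) begins 47 mm behind the grasp point.
Start: joints at [-57.748, 20.546, 0.682, 0, -70.136, -16.507], TCP at [0.183, -0.65, 0.246] pointing down, gripper open.
Joint ranges: [-176.03, 176.03], [-82.01, 121.73], [-58.28, 71.71], [-173.87, 95.51], [-174.79, -0.11], [-173.66, 173.66]. Speed limits (degrees/s): [136.94, 136.94, 172.46, 180, 180, 180].

### API

Orientations are given as [roll, pitch, yaw] about the fixed x, y, z axes, in that order (R = Rz(yaw) Ry(pitch) Rx(roll)).
In Python, from plant import * gives the robot as it stands.
- The arm moves only by the tool step_arm, never from a script. Its argument "steps" is a list of rows, each a list of 2 entries, a list of its own where there are three numbers: the shift along the tool's x, y, z in units of 0.02 m (1.0 is 0.02 m), then the turn about the tool's x in units of 6 degrees (1.0 is 6 degrees). A call has 1 to 20 rows; each row shifts and turns the commanded pose from where the row before left it, along the tool's axes as they then stand; what a row does not reach is not made up. A row lasts 1/12 s, in which the tool goes at most 41.7 mm and 7.16 degrees, less where a joint would pass 70% of its speed; a pose out of reach is approached as far as the arm can. A call with a number of a shift or a turn outside -1 to 1 is refused whole. A call with a gripper value outside its range is refused whole. "fingers" is the closure, from 0 (fully open) to 1 (shut), set as the call begins (left out, the last holds). The fingers move at their own pace and stop on an object; "grip_force" is the grip in N (left out, the last holds). Time passes only in rows, so rows that do not move let the fingers close. It gives the time, the measured TCP pose, the force and the opening at its end, in the units of the state.
- get_state(): the state, without advancing time (a new reading comes with each control period).
- capture(name): name is "scene" or "top" or "wrist"; returns the picture (420x560x3 uint8, blue, green, red); there is no depth.
- camera_model(name): a dict with "intrinsics" (3x3 intrinsics, pixels), "rvec" (rotation vector, rad) and "tvec" (3), from world to camera coordinates, as OpenCV has them. Camera axes: x right, y down, z forward; pixel columns grow to the right and rows downward; lengths in m; the calibration is good to about 2 mm. A picture is of the moment at which its call begins: read the wrist's pose just before it. camera_model takes no time and is no camera call; for the wrist camera it gives the pose at the moment of the call.
- close_job(): hands the job in, once; it reports no verdict.
The state is a dict: "time_s": time; "joints": joint angles; "qd": joint speeds; "joint_torque": joint torques, N m; "tcp_pos": TCP position; "eef_rot": TCP orientation; "contact_force": force on the tool from outside, world axes, zero at the start; "moment": the same for the moment, N m; "gripper_width": finger opening in m.
Only numpy, scipy, OpenCV 4.12 (cv2) and the standard library are available. Lean on these libraries where they do the work, as an engineer would, in place of code of your own. Each camera call takes 0.05 s, during which the arm holds its last target.

### The job

Pick up the steel tube basket by its blue grip and bring it in from the free end of the rinse station's spring-balanced fork arm, so that the prongs pass under its bar, to hang in the two orange cradles. Lower it slowly, letting the arm sink under the weight, and let go only once the arm carries the whole load and has settled, so that it neither drops nor springs; then push the red-tipped start lever over to its other end. Do not knock or move the other things on the bench.

Things in the scene. Friction and masses are not known exactly. Their poses are not given: they have to be found in the camera images.
- basket: Loose stainless basket of capped tubes, 130 mm along its x, 90 mm along its y, walls 45 mm, tube caps up to 83 mm high. 0.33 to 0.6 kg. Origin: centre of its underside, z up. A bar 8 mm thick runs along its x 150 mm above the underside, between uprights at x = -66 and +66 mm. Either way round is the same. The window below the bar takes the arm's prongs.
- grip (a point): Middle of the basket's bar, 150 mm above its underside: centre of the blue grip block, 44 mm along the bar (basket x), 16 mm thick (basket y), 26 mm high. Bare bar lies on both sides of it, from 22 to 62 mm out. Axes are the basket's.
- station: Fixed white rinse station. Origin: on the bench, below the hanging place. Its x is the direction of the arm's hinge axis and of the hung basket's bar; the fork arm points along its -y from the black post at y = +240 mm. Steel drip tray 200 by 210 mm, 18 mm high, below the hanging place; white housing 110 mm high from y = +185 to +355 mm.
- cradle (a point): On the fork arm, moving with it: where the middle of the hung basket's bar lies, midway between two 10 mm wide orange V cradles 45 mm out to either side along station x. Their mouths are 36 mm wide along station y, tips up to 20 mm above this point, floor 4 mm, prong underside 15 mm below it; the free end is 25 mm ahead. 80 mm free between them; black crosspiece 90 mm behind (station +y). Empty: 275 mm above the bench.
- fork (a joint): Sinking angle of the fork arm, rad: 0 = empty at its upper stop (nose 0.125 rad up), 0.42 = lower stop. Hinge 245 mm above the bench, 240 mm from the cradle point. Its spring yields at the cradle from about 1.1 N and by 16 mm per further newton: the hung basket settles at 0.14 to 0.32 rad (33 to 77 mm down). Lightly damped: let go early it drops, let go too deep it springs up.
- lever (a joint): Red-tipped start lever, rad: 0 = leaning to station -y, 1.0 = pushed fully over to station +y. It stays where it is left, and starts between 0 and 0.12.
- lever_tip (a point): Upper end of the red lever's 85 mm stick, whose pivot stands on the station's white foot plate at station x = -155 mm, y = +130 mm, beside the arm on the side nearer the robot. Tip about 110 mm above the bench; between the ends it travels about 80 mm along station +y.
- reagent: Bystander: amber bottle, black cap, 66 mm across, 120 mm high. Origin: centre of underside.
- jar: Bystander: white jar with blue cap, 64 mm across, 85 mm high. Origin: centre of underside.
- captray: Bystander: open grey tray 70 by 60 mm, 30 mm high. Origin: centre of underside.
Not all that is in view belongs to the job. There is more than one size of the basket; the one meant has the size given above.

How it is judged:
By the outcome, as a careful person would: the job done as asked, in the order asked, and still so for the second after the job is handed in, with the robot touching nothing.
It also fails if it takes over 64 s, if anything falls off the work surface, if the arm or the gripper's body presses on something with over 40 N, if the wrist force passes 120 N, or if a joint passes its speed limit or range.

## Working session

There is one attempt and no reset: what is moved stays moved. The work goes in short steps, Python scripts to look and compute and a tool call to move; the robot and the scene stay as the last step left them, time stands still between calls to the robot, and variables do not carry over. Pictures are saved under pics/ and viewed, and the job is handed in when it is done.

Besides the shell and the picture viewer there is one more tool, called after "Request:" as a command line: name --argument value ..., lists and objects as JSON in quotes. step_arm: Moves the arm, as the interface text tells. Its arguments: {"type":"object","properties":{"steps":{"type":"array","items":{"type":"array"}},"fingers":{"type":"number"},"grip_force":{"type":"number"}},"required":["steps"]}

```bash
ls; mkdir -p pics
python3 - <<'E'
from plant import *
import cv2
print(get_state())
for n in("scene","top","wrist"):
    m=camera_model(n);print(n,m)
    cv2.imwrite(f"pics/{n}0.png",capture(n))
E
```

```text
pics
{'time_s': 0.0, 'joints': array([-5.77487076e+01,  2.05915128e+01,  6.33330421e-01, -1.97182950e-02,
       -7.01369770e+01, -1.65058975e+01]), 'qd': array([-0.06341439, -0.05792055,  0.04756162,  0.04257943,  0.05167832,
       -0.03813021]), 'joint_torque': array([ 4.02796422e-04, -5.82722926e+01,  2.93061876e+01,  6.99726239e+00,
        7.05403945e-03, -1.89267398e-04]), 'tcp_pos': array([ 0.18300301, -0.64923257,  0.24461969]), 'eef_rot': array([ 95.484586  ,  89.9030514 , 111.22326577]), 'contact_force': array([ 0.74366686, -0.38200027,  0.14862726]), 'moment': array([-0.00717978, -0.04059478, -0.00658669]), 'gripper_width': 0.08763191975552251}
scene {'intrinsics': array([[400.25841758,   0.        , 282.69911224],
       [  0.        , 400.25841758, 205.02180091],
       [  0.        ,   0.        ,   1.        ]]), 'rvec': array([ 1.84926479,  1.56406906, -0.68961016]), 'tvec': array([-0.03816176, -0.17666278,  1.56311215])}
top {'intrinsics': array([[492.44423608,   0.        , 283.47351379],
       [  0.        , 492.44423608, 213.84722687],
       [  0.        ,   0.        ,   1.        ]]), 'rvec': array([ 2.19039352, -2.18925355,  0.06285153]), 'tvec': array([-0.05038463,  0.46810075,  1.60225669])}
wrist {'intrinsics': array([[305.5487337 ,   0.        , 278.21852892],
       [  0.        , 305.5487337 , 207.41420173],
       [  0.        ,   0.        ,   1.        ]]), 'rvec': array([-1.78496728, -2.35979699, -0.32627729]), 'tvec': array([ 0.67477032, -0.03270322,  0.39046518])}
```

View pics/scene0.png

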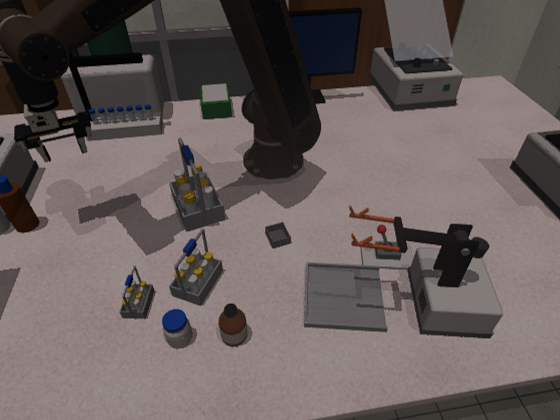

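View pics/top0.png

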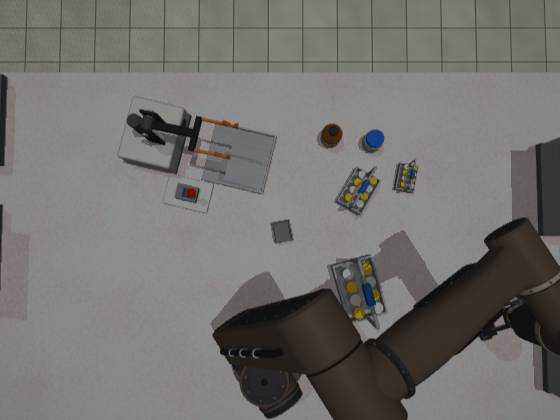

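View pics/wrist0.png

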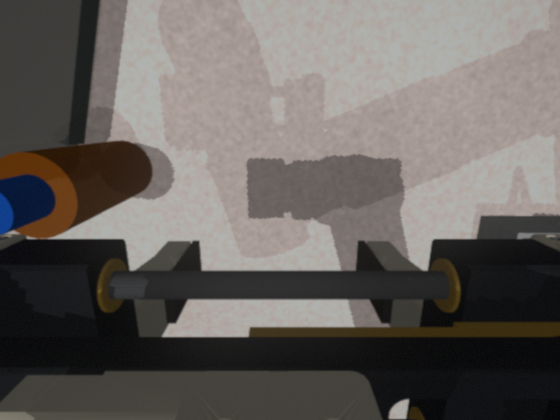

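```bash
cat > h.py <<'E'
import numpy as np, cv2
from plant import *
def ray(n,u,v,M=None):
    m=M or camera_model(n);R,_=cv2.Rodrigues(m["rvec"]);K=m["intrinsics"]
    d=R.T@np.linalg.solve(K,[u,v,1.]);o=-R.T@m["tvec"];return o,d/np.linalg.norm(d)
def onz(n,u,v,z,M=None):
    o,d=ray(n,u,v,M);return o+d*(z-o[2])/d[2]
def tri(a,b):
    (o1,d1),(o2,d2)=a,b
    A=np.stack([d1,-d2],1);t=np.linalg.lstsq(A,o2-o1,rcond=None)[0]
    p,q=o1+t[0]*d1,o2+t[1]*d2;return (p+q)/2,np.linalg.norm(p-q)
def proj(n,p,M=None):
    m=M or camera_model(n);return cv2.projectPoints(np.array(p,float).reshape(-1,3),m["rvec"],m["tvec"],m["intrinsics"],None)[0].reshape(-1,2)
def zoom(src,x,y,w,h,s,out):
    im=cv2.imread(src) if isinstance(src,str) else src
    cv2.imwrite(out,cv2.resize(im[y:y+h,x:x+w],None,fx=s,fy=s,interpolation=cv2.INTER_CUBIC))
E
python3 - <<'E'
from h import *
zoom("pics/top0.png",310,110,130,220,2.7,"pics/z1.png")
zoom("pics/top0.png",110,85,180,140,4,"pics/z2.png")
zoom("pics/scene0.png",110,130,160,220,2.7,"pics/z3.png")
zoom("pics/scene0.png",290,190,210,145,3.8,"pics/z4.png")
for n in("top","scene"):
    im=cv2.imread(f"pics/{n}0.png");hs=cv2.cvtColor(im,cv2.COLOR_BGR2HSV)
    for nm,lo,hi in(("blue",(105,150,60),(130,255,255)),("red",(0,200,80),(5,255,255)),("orange",(6,170,90),(15,255,255)),("amber",(5,120,20),(18,255,110))):
        k,l,s,c=cv2.connectedComponentsWithStats(cv2.inRange(hs,lo,hi))
        for i in range(1,k):
            if s[i,4]>12:print(n,nm,s[i],c[i].round(1))
E
```

```text
top blue [367 130  17  17 233] [374.8 138. ]
top blue [411 170   5   9  29] [412.7 173.7]
top blue [360 180  10  13  70] [364.4 186. ]
top blue [363 284  12  22 162] [368.7 294.3]
top red [188 189   8   7  45] [191.2 192. ]
top orange [202 118  37   9  92] [220.  122.4]
top orange [194 149  37   9  92] [212.2 153.3]
top amber [220 123  13   4  18] [225.4 124.5]
top amber [234 124   4   4  14] [235.3 125.6]
top amber [322 124  20  20 239] [331.  134.9]
scene blue [135 105   6   3  15] [137.9 106.1]
scene blue [145 104   5   4  14] [147.1 105.7]
scene blue [107 107   6   4  16] [109.8 108.6]
scene blue [117 107   6   3  15] [119.1 107.9]
scene blue [126 106   6   3  16] [128.5 107. ]
scene blue [ 89 109   5   3  14] [ 90.9 109.9]
scene blue [ 98 108   6   3  15] [100.6 109.1]
scene blue [184 146   8  11  37] [186.8 152. ]
scene blue [  0 176   7   7  38] [  2.4 178.6]
scene blue [184 239  11  13  66] [188.9 244.9]
scene blue [125 275   7  10  32] [128.  279.5]
scene blue [162 310  24  20 369] [173.5 319.4]
scene orange [354 208  14   9  32] [360.9 212.7]
scene orange [369 216  25   5  53] [380.9 218.1]
scene orange [357 237  15   8  43] [364. 241.]
scene orange [372 244  27   6  73] [385.  246.4]
scene amber [ 21   0  30  17 313] [34.4  5.8]
scene amber [ 289    0  103   90 3194] [352.6  38.7]
scene amber [443   0  21  43 440] [452.4  14. ]
scene amber [  0  66  24  49 720] [ 8.2 95. ]
scene amber [ 53  76  20  34 333] [61.6 95.5]
scene amber [ 62 119  16   5  34] [ 71.  121.3]
scene amber [ 27 134  15   6  35] [ 33.5 136.8]
scene amber [   0  182   39   50 1092] [ 18.4 209.6]
scene amber [350 207  45  16 154] [366.6 215.7]
scene amber [352 235  48  17 185] [371.2 244.3]
scene amber [377 244  19   3  19] [386.  244.9]
scene amber [219 309  27  26 417] [231.8 322.3]
```

View pics/z1.png

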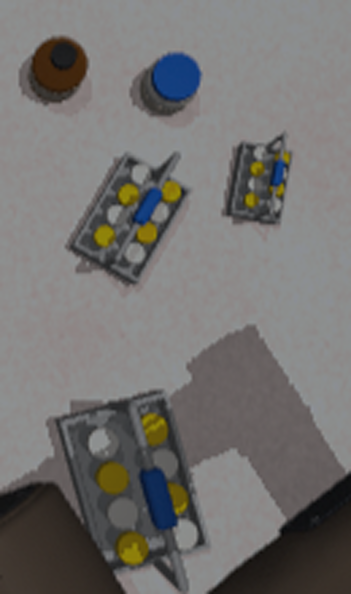

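View pics/z2.png

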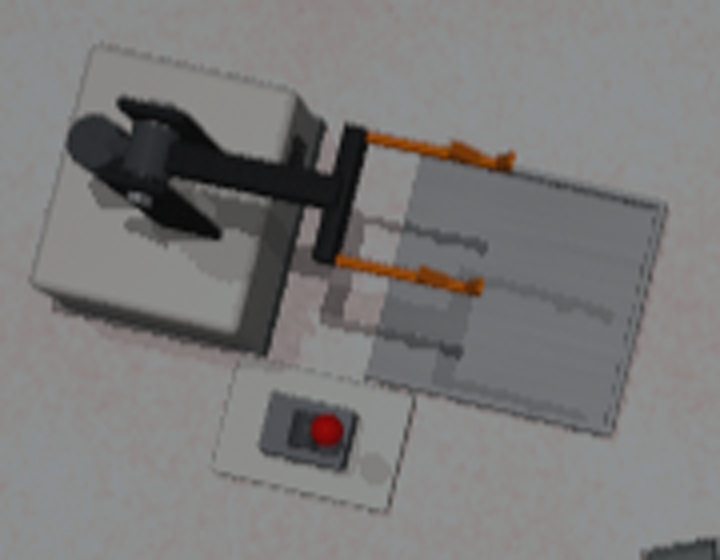

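View pics/z3.png

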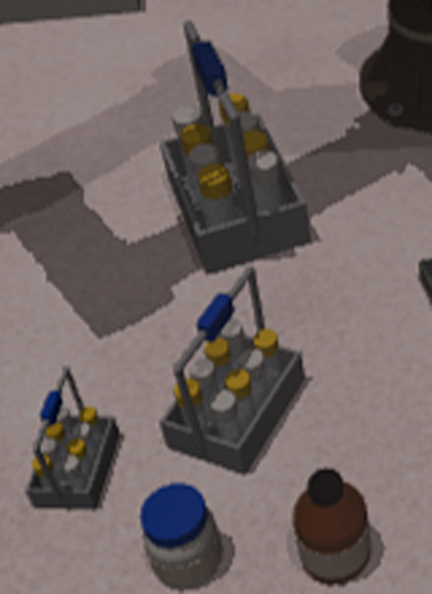

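View pics/z4.png

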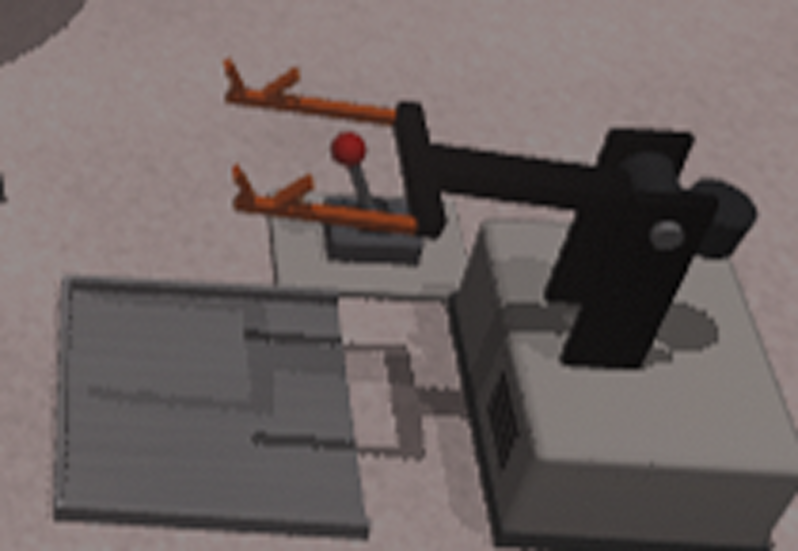

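Run:
```python
from h import *
np.set_printoptions(precision=4,suppress=True)
def T(u,v):return ray("top",u,v)
def S(u,v):return ray("scene",u,v)
for nm,a,b in (("med",(364.4,186),(188.9,244.9)),("large",(368.7,294.3),(186.8,152)),("small",(412.7,173.7),(128,279.5)),("lever",(191.2,192),(381.6,229))):
    print(nm,tri(T(*a),S(*b)))
z=lambda x,y,s,ox,oy:(x/s+ox,y/s+oy)
# medium rim corners
def quad(P,h):
    Q=[onz("top",*z(x,y,2.7,310,110),h) for x,y in P]
    for i in range(4):print(Q[i][:2],np.linalg.norm(Q[i]-Q[(i+1)%4]))
    print("c",np.mean(Q,0),[np.degrees(np.arctan2(*(Q[(i+1)%4]-Q[i])[1::-1])) for i in range(4)])
quad([(127,153),(70,247),(135,283),(188,190)],.045)
quad([(60,415),(105,580),(205,545),(162,392)],.045)
print("tray/st")
Q=[onz("top",*z(x,y,4,110,85),.018) for x,y in [(667,203),(612,436),(368,378)]]
print(Q,np.linalg.norm(Q[0]-Q[1]),np.linalg.norm(Q[1]-Q[2]))
d=Q[0]-Q[1];print("x ang",np.degrees(np.arctan2(d[1],d[0])));d=Q[2]-Q[1];print("y ang",np.degrees(np.arctan2(d[1],d[0])))
# housing top corners z=.11
H=[onz("top",*z(x,y,4,110,85),.11) for x,y in [(95,45),(297,92),(236,333),(32,283)]]
for i in range(4):
    d=H[(i+1)%4]-H[i];print("H",H[i],np.linalg.norm(d),np.degrees(np.arctan2(d[1],d[0])))
# cradle tips: near tip orange in both views
for nm,a,b in (("near end",z(480,287,4,110,85),z(237,170,3.8,290,190)),):print(nm)
# scene near prong in scene image = far one? triangulate crosspiece ends and tips
for nm,a,b in (("tipA",(511,152),(240,172)),("tipB",(481,279),(228,65))):
    print(nm,tri(T(*z(*a,4,110,85)),S(*z(*b,3.8,290,190))))
for nm,uv,h in (("reagent cap",z(63,55,2.7,310,110),.12),("jar",(374.8,138),.085),("captray",(282,231),.03)):print(nm,onz("top",*uv,h))
```

```text
med (array([ 0.5432, -0.2944,  0.1581]), np.float64(0.0026245992688946817))
large (array([ 0.2283, -0.2916,  0.2286]), np.float64(0.0015439929508434197))
small (array([ 0.5879, -0.4533,  0.1068]), np.float64(0.0030527449822926483))
lever (array([0.5296, 0.2343, 0.1115]), np.float64(0.0015115042215525696))
[ 0.6193 -0.2882] 0.1324362616367354
[ 0.5063 -0.2192] 0.08835741928974501
[ 0.4633 -0.2964] 0.12872991047995208
[ 0.5747 -0.3608] 0.08518767895868275
c [ 0.5409 -0.2912  0.045 ] [np.float64(148.62256078895624), np.float64(-119.12770183289426), np.float64(-29.996615385071742), np.float64(58.43743766411199)]
[ 0.3066 -0.2062] 0.20000784260861598
[ 0.1134 -0.2581] 0.12488527051402863
[ 0.1543 -0.3761] 0.18607035062097904
[ 0.3338 -0.3273] 0.12408283642425276
c [ 0.227  -0.2919  0.045 ] [np.float64(-164.96798011973166), np.float64(-70.90496235855292), np.float64(15.21461983281435), np.float64(102.68109408029184)]
tray/st
[array([ 0.7265, -0.0278,  0.018 ]), array([0.5331, 0.0171, 0.018 ]), array([0.5809, 0.2179, 0.018 ])] 0.19849737514155774 0.2064058842075612
x ang -13.060673401024854
y ang 76.60397373929362
H [0.8314 0.419  0.11  ] 0.16315199456895316 -103.24631868616706
H [0.794  0.2602 0.11  ] 0.19514758565801163 166.6734012715838
H [0.6041 0.3052 0.11  ] 0.16406907461839695 76.19761411614053
H [0.6432 0.4645 0.11  ] 0.19355870921441534 -13.596439709476044
near end
tipA (array([0.7011, 0.0753, 0.2943]), np.float64(0.0012633734452936582))
tipB (array([0.6132, 0.0949, 0.2938]), np.float64(0.00041627489309293517))
reagent cap [ 0.7208 -0.2047  0.12  ]
jar [ 0.7045 -0.3392  0.085 ]
captray [ 0.4114 -0.0454  0.03  ]
```

```bash
cat >> h.py <<'E'
from scipy.spatial.transform import Rotation as Ro
def tool():
    s=get_state();R=Ro.from_euler('xyz',s["eef_rot"],degrees=True).as_matrix();return s,s["tcp_pos"],R
def go(p,jaw=None):
    s,t,R=tool();d=R.T@(np.array(p)-t)
    j=np.degrees(np.arctan2(R[1,1],R[0,1]))
    print("tcp",t.round(4),"jawdir",j.round(2),"axx",R[:,0].round(4),"units",(d/.02).round(2))
    if jaw is not None:
        # turn about tool x (down): positive turn => world yaw negative
        a=-(jaw-j);a=(a+90)%180-90;print("turn units",round(a/6,2),"deg",round(a,2))
E
python3 - <<'E'
from h import *
go([.543,-.293,.35],60)
print(tool()[2].round(3))
E
```

```text
tcp [ 0.183  -0.6494  0.2448] jawdir 105.74 axx [-5.0e-04  1.2e-03 -1.0e+00] units [-5.25 12.27 22.16]
turn units 7.62 deg 45.74
[[-0.001 -0.271  0.962]
 [ 0.001  0.962  0.271]
 [-1.     0.001 -0.   ]]
```

Request:
step_arm --steps '[[[-0.5,0,0],0],[[-1,0.2,0.4],0],[[-1,0.5,0.9],0],[[-1,0.5,1],0],[[-1,0.55,1],0],[[-0.75,0.55,1],0],[[0,0.55,1],0],[[0,0.55,1],0],[[0,0.55,1],0],[[0,0.55,1],0],[[0,0.55,1],0],[[0,0.55,1],0],[[0,0.55,1],0],[[0,0.55,1],0],[[0,0.55,1],0],[[0,0.55,1],0],[[0,0.55,1],0],[[0,0.55,1],0],[[0,0.55,1],0],[[0,0.55,1],0]]'

```text
time_s: 1.82
tcp_pos: [0.4818, -0.357, 0.3515]
eef_rot: [-42.3, 90.0, -26.5]
contact_force: [-0.0, -0.9, 0.0]
gripper_width: 0.0877
```

Request:
step_arm --steps '[[[0,0.55,1],0],[[0,0.55,1],0],[[0,0.55,1],0],[[0,0.57,0.86],0],[[0,0.5,0.5],0],[[0,0.15,0],0],[[0,0,0],0.8],[[0,0,0],1],[[0,0,0],1],[[0,0,0],1],[[0,0,0],1],[[0,0,0],1],[[0,0,0],1],[[0,0,0],0.8],[[0,0,0],0],[[0,0,0],0]]'

```text
time_s: 3.15
tcp_pos: [0.549, -0.2793, 0.351]
eef_rot: [3.3, 90.0, -26.4]
contact_force: [0.3, -0.6, -0.3]
gripper_width: 0.0875
```

Run:
```python
from h import *
go([.543,-.293,.35],60)
import pickle
s=get_state();print(s["time_s"],s["contact_force"],s["joints"].round(1))
m=camera_model("wrist");im=capture("wrist");cv2.imwrite("pics/w1.png",im);pickle.dump(m,open("w1.pkl","wb"))
R,_=cv2.Rodrigues(m["rvec"]);print((-R.T@m["tvec"]).round(3))
cv2.imwrite("pics/top1.png",capture("top"))
```

```text
tcp [ 0.549  -0.2793  0.351 ] jawdir 60.28 axx [ 3.e-04 -2.e-04 -1.e+00] units [ 0.05 -0.74  0.08]
turn units 0.05 deg 0.28
3.15 [ 0.29519629 -0.6083251  -0.26220298] [  -8.8   12.3    2.8    0.   -80.5 -110.9]
[ 0.485 -0.243  0.491]
```

View pics/w1.png

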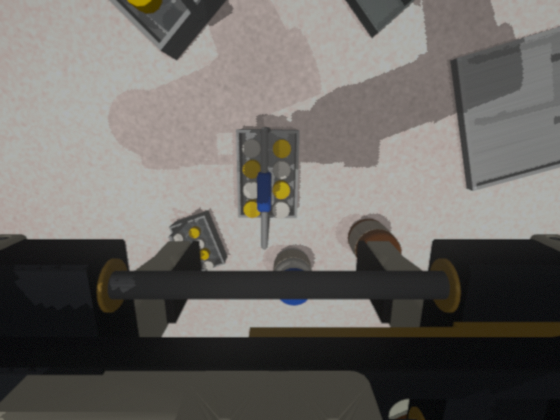

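Run:
```python
from h import *
import pickle
m=pickle.load(open("w1.pkl","rb"));im=cv2.imread("pics/w1.png")
hs=cv2.cvtColor(im,cv2.COLOR_BGR2HSV);k=cv2.inRange(hs,(105,120,20),(130,255,255));k[:,:230]=0;k[240:]=0;k[:,290:]=0
n,l,s,c=cv2.connectedComponentsWithStats(k);i=1+s[1:,4].argmax();print(s[i],c[i])
# top-face plane z=.163, corners: middle bottom row & top row
a=onz("wrist",c[i][0],c[i][1],.155,m);print("grip",a)
t=ray("wrist",*c[i],m)
sc=ray("scene",188.9,244.9);tp=ray("top",364.4,186)
print(tri(t,sc),tri(t,tp))
zoom(im,215,100,110,160,3.7,"pics/z5.png")
```

```text
[258 173  13  39 451] [263.62084257 192.42128603]
grip [ 0.54391567 -0.29622945  0.155     ]
(array([ 0.54331485, -0.29567327,  0.15841471]), np.float64(3.7464941887724315e-05)) (array([ 0.54367163, -0.29481094,  0.15549767]), np.float64(0.002658469149290412))
```

View pics/z5.png

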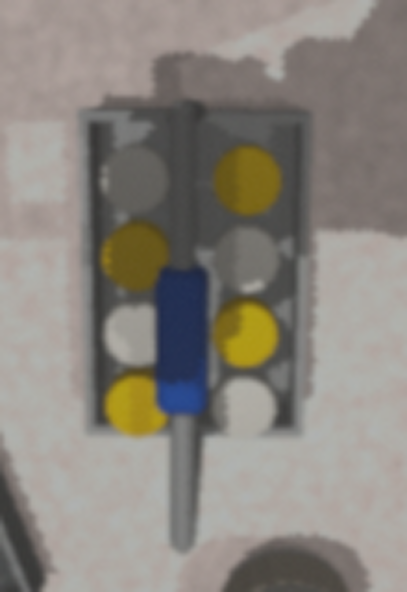

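Run:
```python
from h import *
import pickle
m=pickle.load(open("w1.pkl","rb"))
def P(x,y,h):return onz("wrist",215+x/3.7,100+y/3.7,h,m)
for nm,a,b,h in(("bar",(191,108),(182,546),.152),("gripL",(160,270),(160,410),.163),("gripR",(207,270),(203,410),.163),("rimL",(82,110),(90,430),.045),("rimR",(312,110),(300,432),.045)):
    p,q=P(*a,h),P(*b,h);d=q-p;print(nm,p[:2],q[:2],np.linalg.norm(d),np.degrees(np.arctan2(d[1],d[0])))
C=np.mean([P(82,110,.045),P(90,430,.045),P(312,110,.045),P(300,432,.045)],0);print(C)
go([.5435,-.2945,.155],60)
```

```text
bar [ 0.48599504 -0.25866049] [ 0.60310475 -0.33034254] 0.13730622730415615 -31.47051257625514
gripL [ 0.52106607 -0.28911943] [ 0.5577106  -0.31086328] 0.04261005039234918 -30.683724194126686
gripR [ 0.52785462 -0.27719719] [ 0.56413858 -0.29957175] 0.04262800127724073 -31.660116278224585
rimL [ 0.46635657 -0.30005077] [ 0.57702867 -0.36467655] 0.1281592986359092 -30.28233227654077
rimR [ 0.50986067 -0.22366581] [ 0.62069962 -0.28971091] 0.1290241422266504 -30.78925078314371
[ 0.54348638 -0.29452601  0.045     ]
tcp [ 0.5492 -0.2792  0.3508] jawdir 60.28 axx [ 2.e-04 -1.e-04 -1.e+00] units [ 9.79 -0.81  0.13]
turn units 0.05 deg 0.28
```

Request:
step_arm --steps '[[[0,-0.4,0.06],0.18],[[0,-0.4,0.06],0],[[0.6,0,0],0],[[1,0,0],0],[[1,0,0],0],[[1,0,0],0],[[1,0,0],0],[[1,0,0],0],[[1,0,0],0],[[0.8,0,0],0],[[0.5,0,0],0],[[0,0,0],0],[[0,0,0],0]]'

```text
time_s: 4.33
tcp_pos: [0.5434, -0.2945, 0.1927]
eef_rot: [-126.8, 90.0, -157.7]
contact_force: [-0.1, -0.8, 1.0]
gripper_width: 0.0879
```

Run:
```python
from h import *
go([.5437,-.2945,.152],59.2)
print(get_state()["contact_force"])
cv2.imwrite("pics/w2.png",capture("wrist"));cv2.imwrite("pics/s2.png",capture("scene"))
```

```text
tcp [ 0.5434 -0.2945  0.1927] jawdir 59.07 axx [-7.e-04 -3.e-04 -1.e+00] units [2.03 0.01 0.02]
turn units -0.02 deg -0.13
[-0.10774655 -0.79672197  0.95766199]
```

View pics/w2.png

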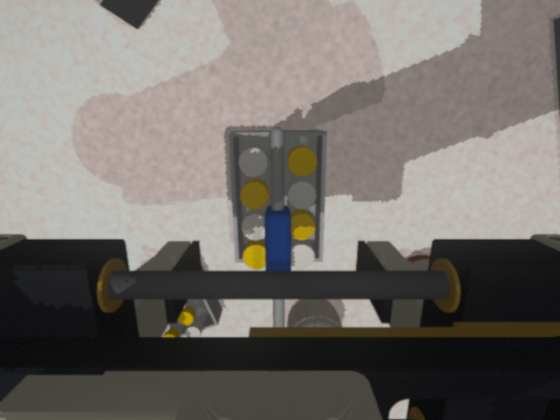

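View pics/s2.png

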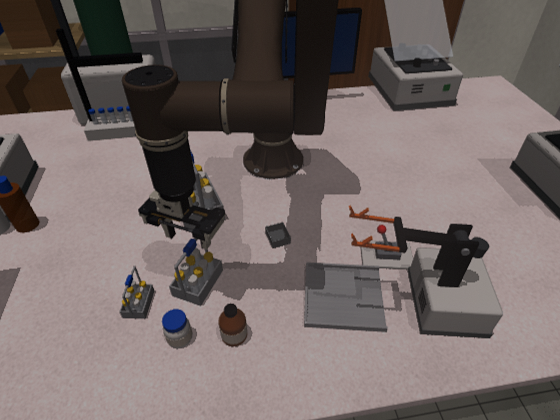

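Request:
step_arm --steps '[[[0.6,0,0],0],[[0.8,0,0],0],[[0.6,0,0],0],[[0,0,0],0],[[0,0,0],0]]'

```text
time_s: 4.85
tcp_pos: [0.5437, -0.2941, 0.1533]
eef_rot: [-16.8, 90.0, -47.7]
contact_force: [-0.5, 0.9, 0.5]
gripper_width: 0.0876
```

Request:
step_arm --steps '[[[0,0,0],0],[[0,0,0],0],[[0,0,0],0],[[0,0,0],0],[[0,0,0],0],[[0,0,0],0],[[0,0,0],0],[[0,0,0],0],[[0,0,0],0],[[0,0,0],0],[[0,0,0],0],[[0,0,0],0]]' --fingers 1 --grip_force 35

```text
time_s: 5.85
tcp_pos: [0.5434, -0.294, 0.1524]
eef_rot: [-161.7, 90.0, 167.3]
contact_force: [0.6, 0.7, -2.9]
gripper_width: 0.0158
```

Run:
```python
from h import *
go([.5437,-.2945,.152],59.2)
s=get_state();print(s["contact_force"],s["gripper_width"],s["time_s"])
```

```text
tcp [ 0.5434 -0.294   0.1524] jawdir 59.06 axx [-3.e-04  1.e-04 -1.e+00] units [ 0.02 -0.01  0.03]
turn units -0.02 deg -0.14
[ 0.57477918  0.69718472 -2.91502188] 0.015810640246272784 5.85
```

Request:
step_arm --steps '[[[-0.1,0,0],0],[[-0.3,0,0],0],[[-0.5,0,0],0],[[-0.8,0,0],0],[[-1,0,0],0],[[-1,0,0],0],[[-1,0,0],0],[[-1,0,0],0],[[-1,0,0],0],[[-0.8,0,0],0],[[-0.4,0,0],0],[[-0.1,0,0],0],[[0,0,0],0],[[0,0,0],0],[[0,0,0],0],[[0,0,0],0],[[0,0,0],0],[[0,0,0],0]]'

```text
time_s: 7.35
tcp_pos: [0.5434, -0.2939, 0.3121]
eef_rot: [-159.2, 90.0, 169.9]
contact_force: [-0.3, -0.5, -3.1]
gripper_width: 0.0154
```

Run:
```python
from h import *
for n in("wrist","scene","top"):
    print(get_state()["contact_force"],get_state()["moment"]);cv2.imwrite(f"pics/{n}3.png",capture(n))
s=get_state();print(s["contact_force"],s["gripper_width"],s["time_s"])
go([.626,-.046,.311],76.7)
```

```text
[-0.27562386 -0.45646195 -3.1039409 ] [-0.04409937 -0.00893718  0.03784048]
[ 0.27432984  0.32330863 -2.93436855] [-0.10450111 -0.03064861 -0.02943302]
[ 0.13961855  0.32494327 -1.80022302] [-0.0212402 -0.0688742 -0.0288814]
[ 0.38827735 -0.75339619 -2.81647746] 0.015750177435262348 7.5
tcp [ 0.5435 -0.294   0.3124] jawdir 59.07 axx [-3.e-04  1.e-04 -1.e+00] units [ 0.07 12.76 -2.83]
turn units -2.94 deg -17.63
```

View pics/scene3.png

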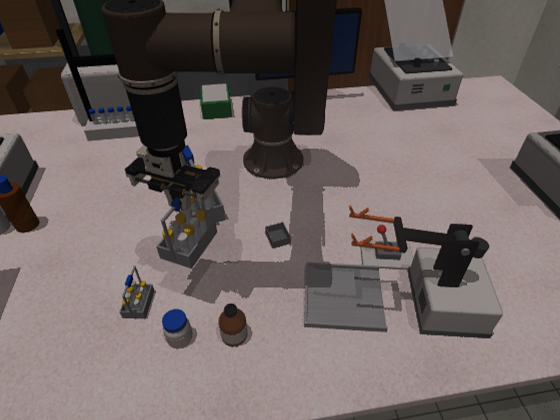

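View pics/wrist3.png

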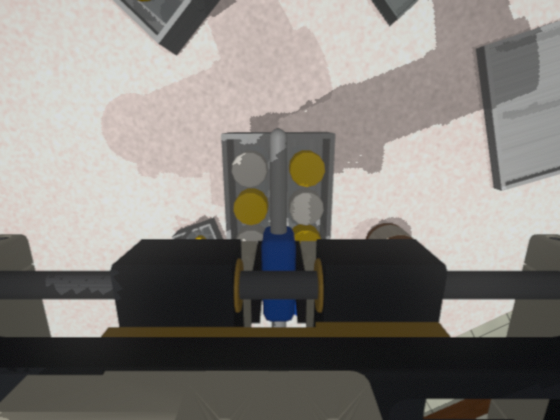

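Request:
step_arm --steps '[[[0,0.3,-0.07],0],[[0,0.7,-0.15],-0.4],[[0,0.9,-0.15],-0.5],[[0,1,-0.12],-0.5],[[0,1,-0.06],-0.5],[[0,1,0],-0.5],[[0,1,0.04],-0.54],[[0,1,0.09],0],[[0,1,0.09],0],[[0,1,0.09],0],[[0,1,0.09],0],[[0,1,0.09],0],[[0,0.7,0.09],0],[[0,0.4,0],0],[[0,0,0],0],[[0,0,0],0],[[0,0,0],0]]'

```text
time_s: 8.92
tcp_pos: [0.6204, -0.0658, 0.3126]
eef_rot: [-120.2, 90.0, -133.5]
contact_force: [-0.1, 0.8, -3.4]
gripper_width: 0.016
```

Run:
```python
from h import *
go([.626,-.046,.311],76.7)
F=[]
for i in range(10):
    F.append(get_state()["contact_force"]);im=capture(("scene","top")[i%2])
    if i==8:cv2.imwrite("pics/s4.png",im)
    if i==9:cv2.imwrite("pics/t4.png",im)
print(np.mean(F,0),np.std(F,0),get_state()["time_s"])
zoom("pics/t4.png",150,100,140,110,5.5,"pics/z6.png")
zoom("pics/s4.png",340,190,90,75,8.5,"pics/z7.png")
```

```text
tcp [ 0.6204 -0.0658  0.3126] jawdir 76.7 axx [-2.e-04 -2.e-04 -1.e+00] units [0.08 1.03 0.05]
turn units 0.0 deg 0.0
[-0.31293504  0.00676954 -3.36539371] [0.49732783 0.50291418 0.27647736] 9.4167
```

View pics/s4.png

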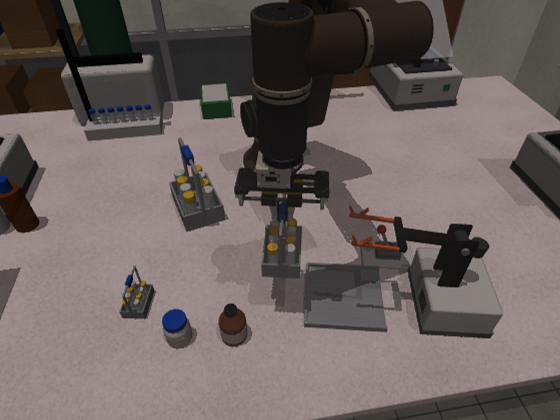

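View pics/z6.png

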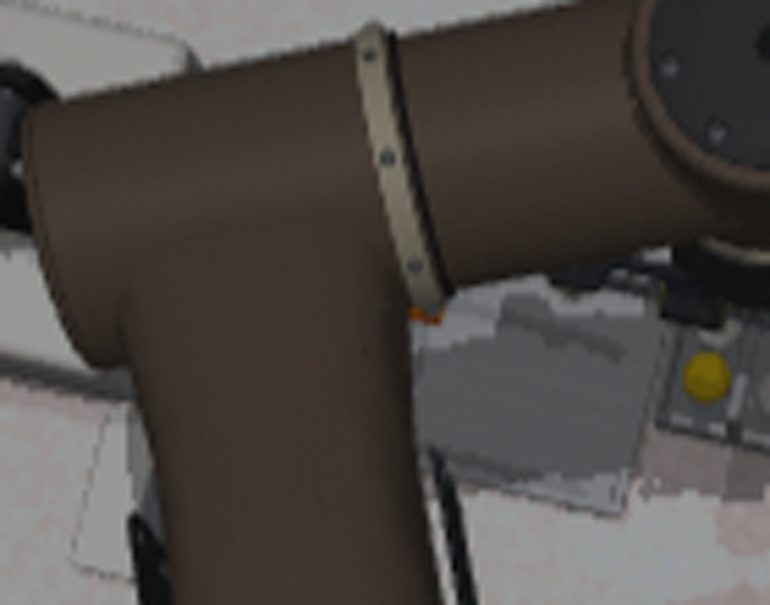

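View pics/z7.png

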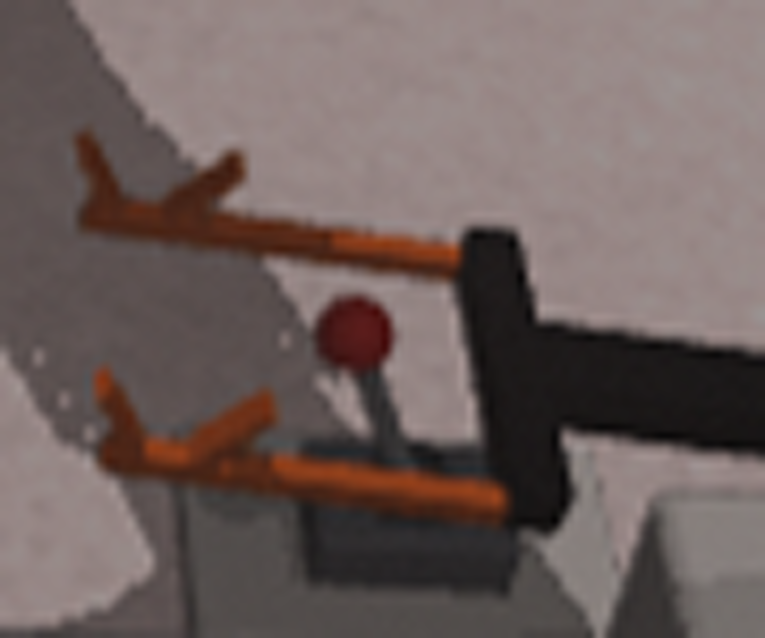

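Run:
```python
from h import *
z=lambda x,y:(x/8.5+340,y/8.5+190)
P=[onz("scene",*z(*a),h) for a,h in(((84,135),.2965),((238,155),.292),((103,372),.2965),((270,398),.292))]
for p in P:print(p.round(4))
a=np.radians(-13.3);xs=np.array([np.cos(a),np.sin(a)]);ys=np.array([-xs[1],xs[0]])
m=np.mean(P,0)[:2]-.0025*ys;print("cradle",m)
for p in P:print((p[:2]-m)@xs,(p[:2]-m)@ys)
for a,b in((0,2),(1,3)):
    d=P[b]-P[a];print(np.degrees(np.arctan2(d[1],d[0])))
for nm,p in(("lever",(.5296,.2343)),("trayR",(.6298,-.0053)),("Hfront",(.699,.2827))):
    q=np.array(p)-m;print(nm,q@xs,q@ys)
```

```text
[0.6119 0.0949 0.2965]
[0.6221 0.136  0.292 ]
[0.6984 0.0742 0.2965]
[0.7102 0.1151 0.292 ]
cradle [0.66008581 0.10260971]
-0.04513677202536916 -0.01856515578348059
-0.04466822860177501 0.023739420031959856
0.043869042392666605 -0.018833340888366308
0.04593595823447761 0.02365907663988706
-13.472638475781324
-13.350807100992785
lever -0.15728135007687755 0.09813998017611068
trayR -0.0046489099943434024 -0.11198269407503157
Hfront -0.0035592563083430345 0.18421226309818664
```

Request:
step_arm --steps '[[[0,0.3,0],0],[[0,0.5,0],0],[[0,0.5,0],0],[[0,0.5,0],0],[[0,0.5,0],0],[[0,0.5,0],0],[[0,0.4,0],0],[[0,0.3,0],0],[[0,0,0],0],[[0,0,0],0]]'

```text
time_s: 10.25
tcp_pos: [0.6368, 0.0032, 0.3124]
eef_rot: [-137.1, 90.0, -150.4]
contact_force: [-0.2, 0.3, -3.5]
gripper_width: 0.0156
```

Run:
```python
from h import *
im=capture("scene");cv2.imwrite("pics/s5.png",im);zoom(im,210,130,270,170,2.9,"pics/z8.png")
go([.660,.1026,.312],76.65)
```

```text
tcp [0.6367 0.0029 0.3125] jawdir 76.72 axx [-3.e-04 -2.e-04 -1.e+00] units [ 0.02  5.12 -0.01]
turn units 0.01 deg 0.07
```

View pics/z8.png

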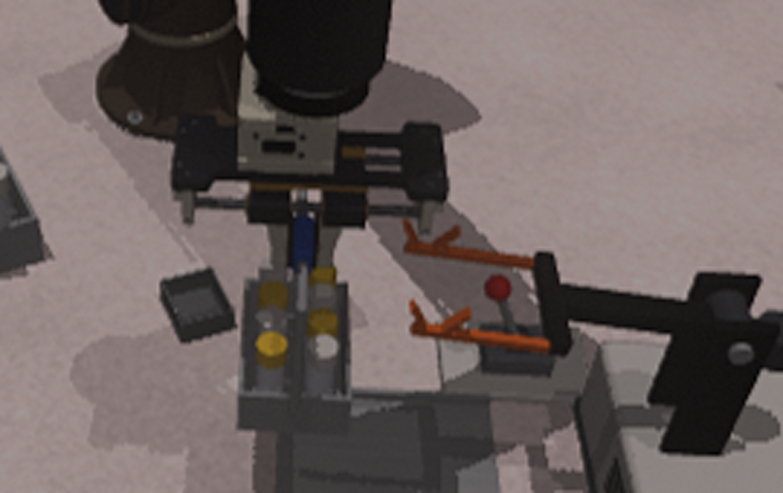

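Request:
step_arm --steps '[[[0,0.3,0],0],[[0,0.5,0],0],[[0,0.5,0],0],[[0,0.5,0],0],[[0,0.5,0],0],[[0,0.3,0],0],[[0,0.1,0],0],[[0,0,0],0],[[0,0,0],0]]'

```text
time_s: 11.05
tcp_pos: [0.6491, 0.0555, 0.3125]
eef_rot: [-124.1, 90.0, -137.4]
contact_force: [0.1, -0.6, -3.6]
gripper_width: 0.0162
```

Run:
```python
from h import *
im=capture("scene");cv2.imwrite("pics/s6.png",im);zoom(im,250,130,230,160,3.4,"pics/z9.png")
go([.660,.1026,.312],76.65)
```

```text
tcp [0.6491 0.0553 0.3126] jawdir 76.71 axx [-1.e-04 -1.e-04 -1.e+00] units [ 0.03  2.43 -0.01]
turn units 0.01 deg 0.06
```

View pics/z9.png

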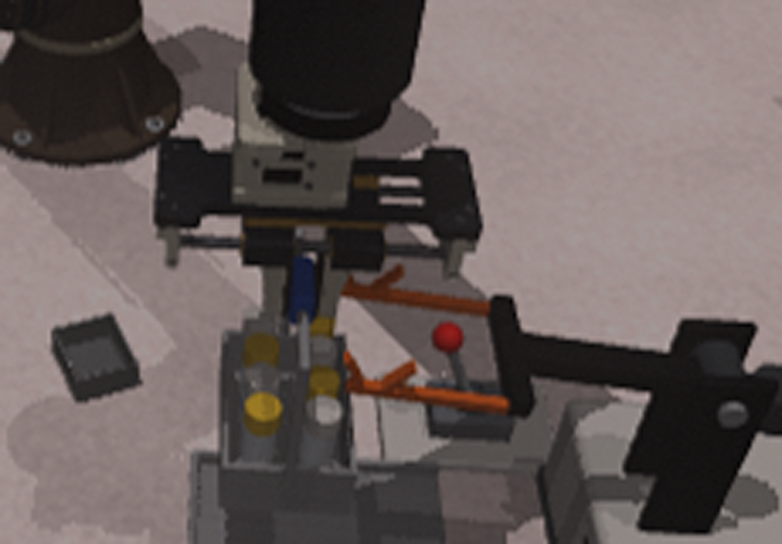

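Request:
step_arm --steps '[[[0,0.2,0],0],[[0,0.3,0],0],[[0,0.4,0],0],[[0,0.4,0],0],[[0,0.4,0],0],[[0,0.4,0],0],[[0,0.2,0],0],[[0,0.1,0],0],[[0,0,0],0],[[0,0,0],0]]'

```text
time_s: 11.93
tcp_pos: [0.6602, 0.1022, 0.3125]
eef_rot: [-123.8, 90.0, -137.0]
contact_force: [1.1, 0.4, -2.8]
gripper_width: 0.0158
```

Run:
```python
from h import *
im=capture("scene");cv2.imwrite("pics/s7.png",im);zoom(im,270,130,230,160,3.4,"pics/z10.png")
im=capture("top");cv2.imwrite("pics/t7.png",im)
go([.660,.1026,.312],76.65);print(get_state()["contact_force"])
```

```text
tcp [0.6601 0.1019 0.3126] jawdir 76.69 axx [ 0.e+00 -1.e-04 -1.e+00] units [ 0.03  0.03 -0.02]
turn units 0.01 deg 0.04
[-1.18272624 -0.8736985  -3.67751314]
```

View pics/z10.png

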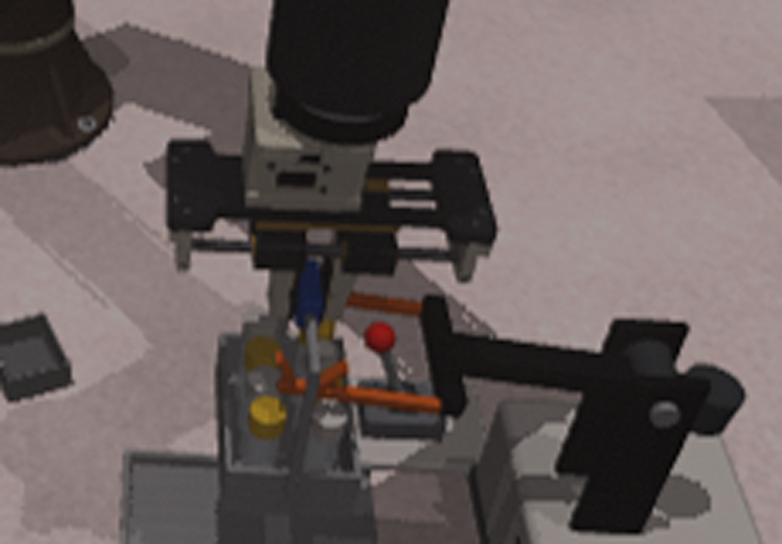

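View pics/t7.png

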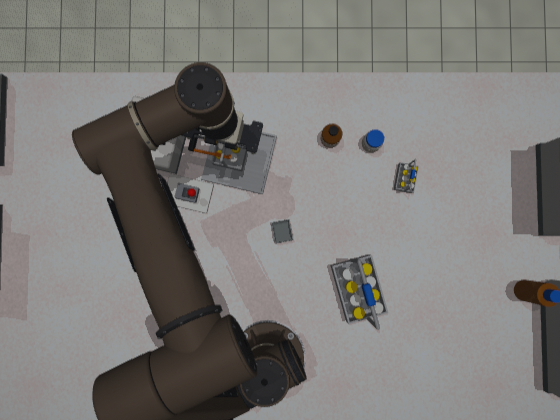

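Request:
step_arm --steps '[[[0.2,0,0],0],[[0.3,0,0],0],[[0.3,0,0],0],[[0.3,0,0],0],[[0.2,0,0],0],[[0.15,0,0],0],[[0.1,0,0],0],[[0.1,0,0],0],[[0.1,0,0],0],[[0.1,0,0],0],[[0.1,0,0],0],[[0.1,0,0],0],[[0.1,-0.01,0],0],[[0.1,-0.01,0],0],[[0.1,-0.01,0],0],[[0.1,-0.01,0],0],[[0.1,-0.01,0],0],[[0.1,-0.01,0],0],[[0,0,0],0],[[0,0,0],0]]'

```text
time_s: 13.7
tcp_pos: [0.6601, 0.1012, 0.2596]
eef_rot: [54.8, 90.0, 41.5]
contact_force: [0.5, 0.5, -1.2]
gripper_width: 0.0161
```

Run:
```python
from h import *
go([.660,.1026,.24],76.65)
F=[]
for i in range(8):
    F.append(get_state()["contact_force"]);im=capture("scene")
print(np.mean(F,0),np.std(F,0),get_state()["time_s"])
zoom(im,270,130,230,160,3.4,"pics/z11.png")
```

```text
tcp [0.6601 0.1012 0.2596] jawdir 76.71 axx [ 3.e-04  2.e-04 -1.e+00] units [ 0.98  0.07 -0.02]
turn units 0.01 deg 0.06
[ 0.99845273  1.16975206 -1.42226912] [0.43994534 0.4597479  0.39382492] 14.1
```

View pics/z11.png

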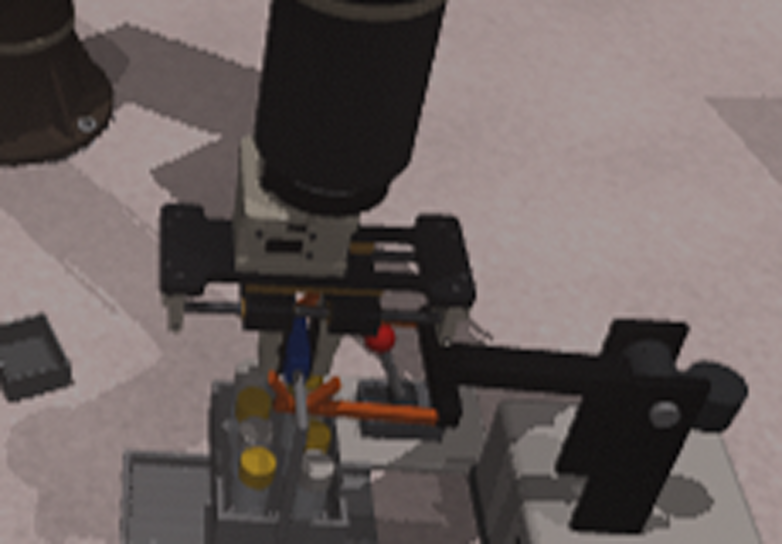

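Request:
step_arm --steps '[[[0,0.05,0],0],[[0,0.05,0],0],[[0.05,0.02,0],0],[[0.05,0,0],0],[[0.1,0,0],0],[[0.1,0,0],0],[[0.1,0,0],0],[[0.1,0,0],0],[[0.1,0,0],0],[[0.05,0,0],0],[[0.05,0,0],0],[[0,0,0],0],[[0,0,0],0],[[0,0,0],0]]'

```text
time_s: 15.27
tcp_pos: [0.6605, 0.1033, 0.2456]
eef_rot: [97.6, 90.0, 84.3]
contact_force: [-0.9, -2.8, -0.6]
gripper_width: 0.0155
```

Run:
```python
from h import *
go([.660,.1026,.24],76.65)
F=[]
for i in range(16):
    F.append(get_state()["contact_force"]);im=capture("scene")
print(np.mean(F,0),np.std(F,0),get_state()["time_s"])
zoom(im,270,130,230,160,3.4,"pics/z12.png")
```

```text
tcp [0.6605 0.1033 0.2456] jawdir 76.71 axx [ 0.e+00  1.e-04 -1.e+00] units [ 0.28 -0.04 -0.01]
turn units 0.01 deg 0.06
[-1.18516573 -1.93158224 -0.18895919] [0.462853   0.4067203  0.46009902] 16.0667
```

View pics/z12.png

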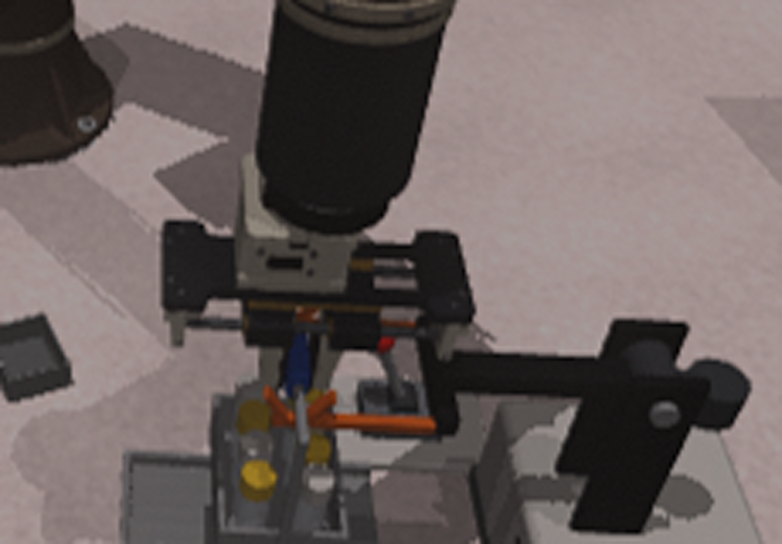

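Request:
step_arm --steps '[[[0.03,-0.03,0],0],[[0.03,-0.03,0],0],[[0.03,-0.02,0],0],[[0,0,0],0],[[0,0,0],0],[[0,0,0],0],[[0,0,0],0],[[0,0,0],0]]'

```text
time_s: 16.73
tcp_pos: [0.6603, 0.1019, 0.2439]
eef_rot: [33.8, 90.0, 20.5]
contact_force: [1.5, 2.4, -0.6]
gripper_width: 0.0161
```

Run:
```python
from h import *
go([.660,.1026,.24],76.65)
F=[]
for i in range(20):
    F.append(get_state()["contact_force"]);im=capture("scene")
print(np.mean(F,0),np.std(F,0),get_state()["time_s"])
```

```text
tcp [0.6603 0.1019 0.2439] jawdir 76.71 axx [ 5.e-04  2.e-04 -1.e+00] units [ 0.2   0.03 -0.02]
turn units 0.01 deg 0.06
[ 1.41234737  1.91287312 -0.15574798] [0.58233577 0.45855567 0.41007339] 17.7333
```

Request:
step_arm --steps '[[[0.04,0.02,0],0],[[0.04,0.015,0],0],[[0,0,0],0],[[0,0,0],0],[[0,0,0],0],[[0,0,0],0],[[0,0,0],0]]'

```text
time_s: 18.32
tcp_pos: [0.6601, 0.1021, 0.2421]
eef_rot: [-130.2, 90.0, -143.5]
contact_force: [0.6, -2.3, -1.0]
gripper_width: 0.0156
```

Run:
```python
from h import *
go([.660,.1026,.24],76.65)
F=[];M=[]
for i in range(20):
    s=get_state();F.append(s["contact_force"]);M.append(s["moment"]);im=capture("scene")
print(np.mean(F,0),np.std(F,0),np.mean(M,0),get_state()["time_s"])
```

```text
tcp [0.6601 0.1021 0.2421] jawdir 76.7 axx [-5.e-04 -4.e-04 -1.e+00] units [ 0.1   0.02 -0.01]
turn units 0.01 deg 0.05
[-0.45105947 -2.33493206 -0.17058201] [0.75021216 0.51313086 0.45661053] [-0.89923156  0.04875854 -0.00781582] 19.3167
```

Request:
step_arm --steps '[[[0.05,-0.02,0],0],[[0.03,0,0],0],[[0,0,0],0],[[0,0,0],0],[[0,0,0],0],[[0,0,0],0],[[0,0,0],0]]' --grip_force 10

```text
time_s: 19.9
tcp_pos: [0.6603, 0.1024, 0.2406]
eef_rot: [64.4, 90.0, 51.1]
contact_force: [-0.8, 2.6, 0.5]
gripper_width: 0.0161
```

Run:
```python
from h import *
go([.660,.1026,.24],76.65)
F=[];M=[]
for i in range(20):
    s=get_state();F.append(s["contact_force"]);M.append(s["moment"]);im=capture("scene")
print(np.mean(F,0),np.std(F,0),np.mean(M,0),get_state()["time_s"])
cv2.imwrite("pics/s13.png",im)
zoom(im,270,130,230,160,3.4,"pics/z13.png")
```

```text
tcp [0.6603 0.1024 0.2406] jawdir 76.71 axx [ 3.e-04  4.e-04 -1.e+00] units [ 0.03  0.01 -0.02]
turn units 0.01 deg 0.06
[ 0.04230184  2.33878794 -0.05206195] [0.61536186 0.60687696 0.47691981] [ 0.86659588  0.01567004 -0.00932208] 20.9
```

View pics/z13.png

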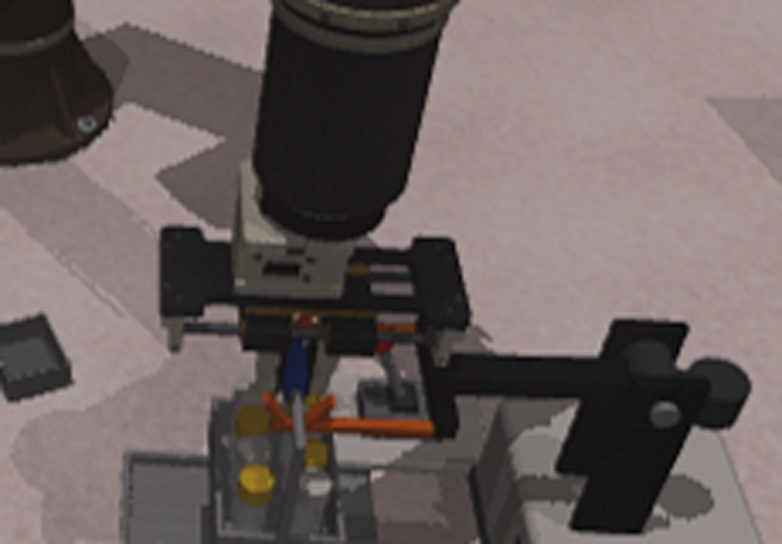

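Request:
step_arm --steps '[[[0,0,0],0],[[0,0,0],0],[[0,0,0],0],[[0,0,0],0],[[0,0,0],0],[[0,0,0],0]]' --fingers 0.75

```text
time_s: 21.4
tcp_pos: [0.6601, 0.1019, 0.2405]
eef_rot: [-120.3, 90.0, -133.6]
contact_force: [-0.5, -0.1, 0.1]
gripper_width: 0.0218
```

Run:
```python
from h import *
F=[];M=[]
for i in range(10):
    s=get_state();F.append(s["contact_force"]);M.append(s["moment"]);im=capture("scene")
print(np.mean(F,0),np.std(F,0),np.mean(M,0),s["gripper_width"],get_state()["time_s"])
zoom(im,270,130,230,160,3.4,"pics/z14.png")
a=cv2.imread("pics/s13.png");d=cv2.absdiff(a,im).max(2)>40;print(d.sum())
```

```text
[-0.11529793 -0.11555616 -0.01214351] [0.44892601 0.5873308  0.35772253] [-0.02077611 -0.00687424 -0.0021253 ] 0.0215031546663384 21.9
76
```

View pics/z14.png

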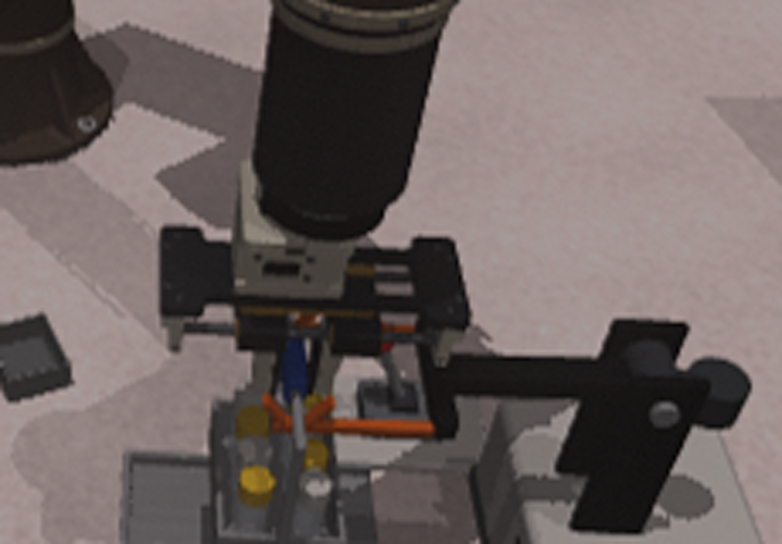

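Request:
step_arm --steps '[[[0,0,0],0],[[0,0,0],0],[[0,0,0],0],[[0,0,0],0],[[0,0,0],0],[[-0.1,0,0],0],[[-0.2,0,0],0],[[-0.3,0,0],0],[[-0.5,0,0],0],[[-0.7,0,0],0],[[-0.8,0,0],0],[[-0.8,0,0],0],[[-0.8,0,0],0],[[-0.5,0,0],0],[[-0.3,0,0],0],[[0,0,0],0]]' --fingers 0.4

```text
time_s: 23.23
tcp_pos: [0.6606, 0.1021, 0.3424]
eef_rot: [32.8, 89.8, 19.5]
contact_force: [-0.4, 0.4, 0.6]
gripper_width: 0.0525
```

Run:
```python
from h import *
im=capture("scene");cv2.imwrite("pics/s15.png",im);zoom(im,270,130,230,160,3.4,"pics/z15.png")
print(get_state()["contact_force"],get_state()["time_s"])
a=np.radians(-13.3);xs=np.array([np.cos(a),np.sin(a),0]);ys=np.array([-xs[1],xs[0],0])
p=np.array([.66,.1026,0])-.156*xs+.045*ys;print(p);p[2]=.34
go(p,76.7)
```

```text
[ 0.17664514 -0.38814158  0.03320512] 23.2833
[0.51853633 0.18228081 0.        ]
tcp [0.6603 0.1021 0.3411] jawdir 76.7 axx [ 9.e-04  6.e-04 -1.e+00] units [ 0.05  2.27 -7.82]
turn units 0.0 deg 0.0
```

View pics/z15.png

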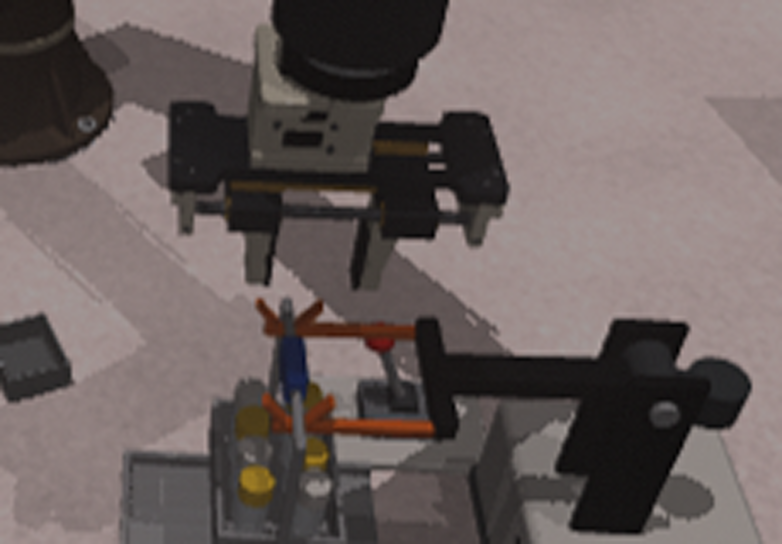

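Request:
step_arm --steps '[[[0,0,-0.4],0],[[0,0.2,-0.8],0],[[0,0.3,-0.9],0],[[0,0.3,-1],0],[[0,0.3,-1],0],[[0,0.3,-1],0],[[0,0.3,-1],0],[[0,0.3,-0.9],0],[[0,0.27,-0.6],0],[[0,0,-0.25],0],[[0,0,0],0],[[0,0,0],0],[[0,0,0],0],[[0,0,0],0]]' --fingers 1

```text
time_s: 24.45
tcp_pos: [0.5183, 0.182, 0.3401]
eef_rot: [-120.5, 90.0, -133.8]
contact_force: [0.5, 0.3, 0.2]
gripper_width: 0.0007
```

Run:
```python
from h import *
for n in("scene","top","wrist"):cv2.imwrite(f"pics/{n}16.png",capture(n))
s=get_state();print(s["gripper_width"],s["time_s"],s["joints"].round(1))
im=cv2.imread("pics/scene16.png");zoom(im,270,130,230,160,3.4,"pics/z16.png")
go([.5185,.1823,.105],76.7)
```

```text
0.00046736877331201486 24.6 [  39.8    5.9   -6.3   -0.   -77.8 -143.1]
tcp [0.5182 0.182  0.3402] jawdir 76.66 axx [-5.e-04 -4.e-04 -1.e+00] units [11.76  0.02  0.02]
turn units -0.01 deg -0.04
```

View pics/z16.png

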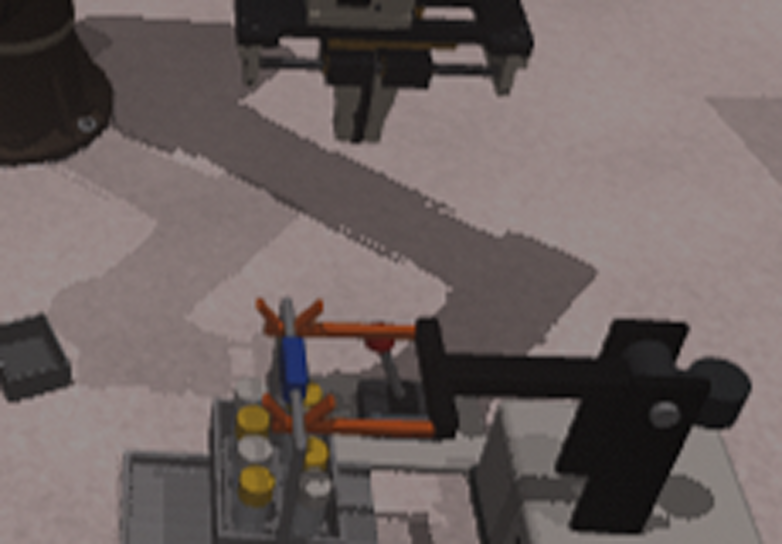

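View pics/wrist16.png

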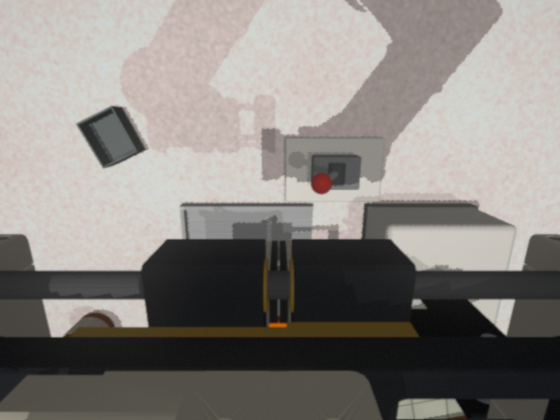

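View pics/top16.png

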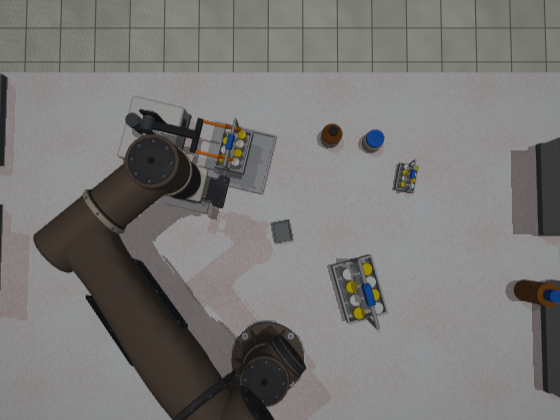

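Run:
```python
from h import *
im=cv2.imread("pics/wrist16.png");hs=cv2.cvtColor(im,cv2.COLOR_BGR2HSV)
k=cv2.inRange(hs,(0,150,60),(6,255,255));n,l,s,c=cv2.connectedComponentsWithStats(k);i=1+s[1:,4].argmax();print(s[i],c[i])
p=onz("wrist",*c[i],.1115);print(p)
a=np.radians(-13.3);xs=np.array([np.cos(a),np.sin(a)]);ys=np.array([-xs[1],xs[0]])
q=p[:2]-[.66,.1026];print(q@xs,q@ys)
m=camera_model("wrist");R,_=cv2.Rodrigues(m["rvec"]);print(-R.T@m["tvec"],tool()[1])
```

```text
[312 174  20  19 271] [321.38376384 182.81918819]
[0.52922772 0.23283085 0.1115    ]
-0.1572243935507787 0.09665378659703376
[0.44661564 0.19854236 0.47992016] [0.51820352 0.18203009 0.34022884]
```

Request:
step_arm --steps '[[[0.4,0,0],0],[[0.8,0,0],0],[[1,0,0],0],[[1,0,0],0],[[1,0,0],0],[[1,0,0],0],[[1,0,0],0],[[1,0,0],0],[[1,0,0],0],[[1,0,0],0],[[1,0,0],0],[[0.8,0,0],0],[[0.5,0,0],0],[[0.2,0,0],0],[[0,0,0],0],[[0,0,0],0]]'

```text
time_s: 25.93
tcp_pos: [0.5182, 0.1825, 0.107]
eef_rot: [26.4, 90.0, 13.1]
contact_force: [0.4, -1.1, 1.2]
gripper_width: 0.0004
```

Run:
```python
from h import *
im=capture("scene");cv2.imwrite("pics/s17.png",im);zoom(im,270,130,230,160,3.4,"pics/z17.png")
cv2.imwrite("pics/w17.png",capture("wrist"))
s=get_state();print(s["contact_force"],s["time_s"],s["joints"].round(1))
go([.5185,.1823,.105],76.7)
```

```text
[ 0.47744959  0.9688712  -0.38794478] 26.0333 [  39.8   16.3  -25.5    0.   -48.  -143.1]
tcp [0.5184 0.1827 0.1076] jawdir 76.71 axx [ 0.0015  0.001  -1.    ] units [ 0.13 -0.02  0.01]
turn units 0.0 deg 0.01
```

View pics/z17.png

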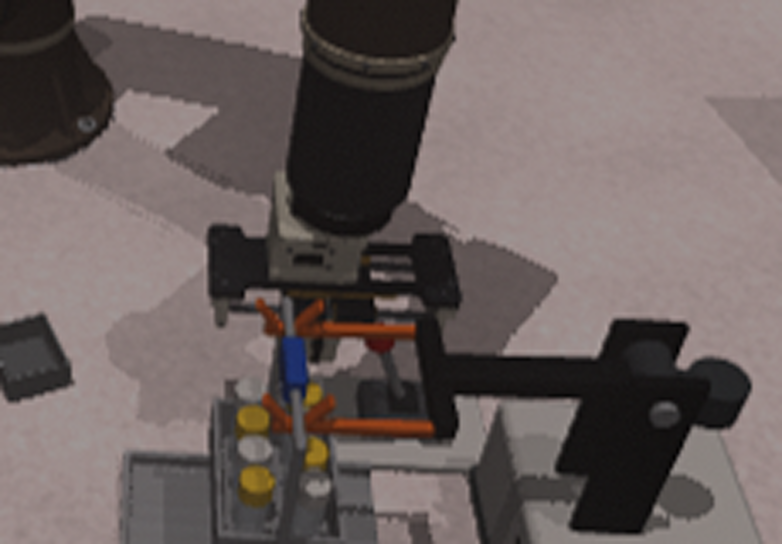

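View pics/w17.png

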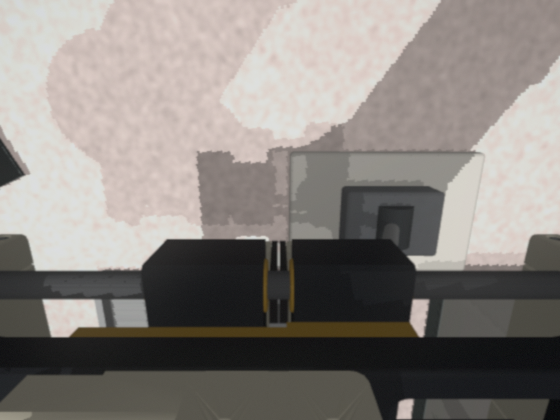

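Request:
step_arm --steps '[[[0,0.2,0],0],[[0,0.3,0],0],[[0,0.3,0],0],[[0,0.3,0],0],[[0,0.3,0],0],[[0,0.3,0],0],[[0,0.3,0],0],[[0,0.3,0],0],[[0,0.3,0],0],[[0,0.3,0],0],[[0,0.3,0],0],[[0,0.3,0],0],[[0,0.3,0],0],[[0,0.2,0],0],[[0,0,0],0],[[0,0,0],0]]'

```text
time_s: 27.37
tcp_pos: [0.5362, 0.2605, 0.1064]
eef_rot: [145.7, 90.0, 132.5]
contact_force: [0.1, -0.1, 0.4]
gripper_width: 0.0
```

Run:
```python
from h import *
im=capture("scene");cv2.imwrite("pics/s18.png",im);zoom(im,270,130,230,160,3.4,"pics/z18.png")
s=get_state();print(s["contact_force"],s["time_s"])
a=np.radians(-13.3);xs=np.array([np.cos(a),np.sin(a)]);ys=np.array([-xs[1],xs[0]])
q=s["tcp_pos"][:2]-[.66,.1026];print(q@xs,q@ys)
```

```text
[-0.24982694  0.26165377  0.05727158] 27.4167
-0.1567529090013874 0.12498889587055365
```

View pics/z18.png

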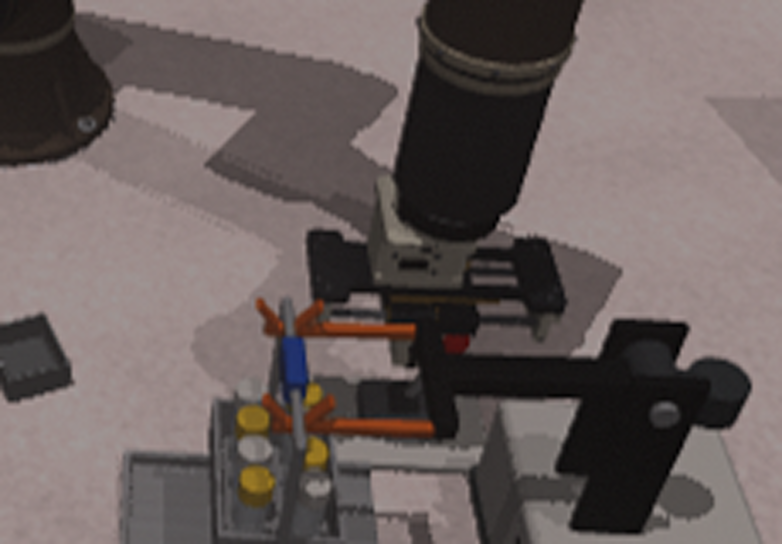

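Red ball is being pushed ahead (right of the fingers). Continue in small steps, watching the force.

Request:
step_arm --steps '[[[0,0.15,0],0],[[0,0.15,0],0],[[0,0.15,0],0],[[0,0.15,0],0],[[0,0,0],0]]'

```text
time_s: 27.83
tcp_pos: [0.5392, 0.2724, 0.1065]
eef_rot: [42.1, 90.0, 28.8]
contact_force: [-0.2, -0.3, 0.3]
gripper_width: 0.0002
```

Request:
step_arm --steps '[[[0,0.1,0],0],[[0,0.1,0],0],[[0,0,0],0]]'

```text
time_s: 28.08
tcp_pos: [0.5395, 0.2747, 0.1063]
eef_rot: [-108.0, 89.8, -121.3]
contact_force: [0.2, -5.3, 1.2]
gripper_width: 0.0002
```

Request:
step_arm --steps '[[[0,0.1,0],0],[[0,0.1,0],0],[[0,0,0],0]]'

```text
time_s: 28.33
tcp_pos: [0.5395, 0.2754, 0.1062]
eef_rot: [-106.5, 89.5, -119.9]
contact_force: [-1.4, -15.3, 5.4]
gripper_width: 0.0008
```

Run:
```python
from h import *
im=capture("scene");cv2.imwrite("pics/s19.png",im);zoom(im,270,130,230,160,3.4,"pics/z19.png")
s=get_state();print(s["contact_force"],s["time_s"])
a=np.radians(-13.3);xs=np.array([np.cos(a),np.sin(a)]);ys=np.array([-xs[1],xs[0]])
q=s["tcp_pos"][:2]-[.66,.1026];print(q@xs,q@ys)
```

```text
[ -0.85772488 -15.20777693   5.14523512] 28.3833
-0.15704485619777128 0.14041977628961766
```

View pics/z19.png

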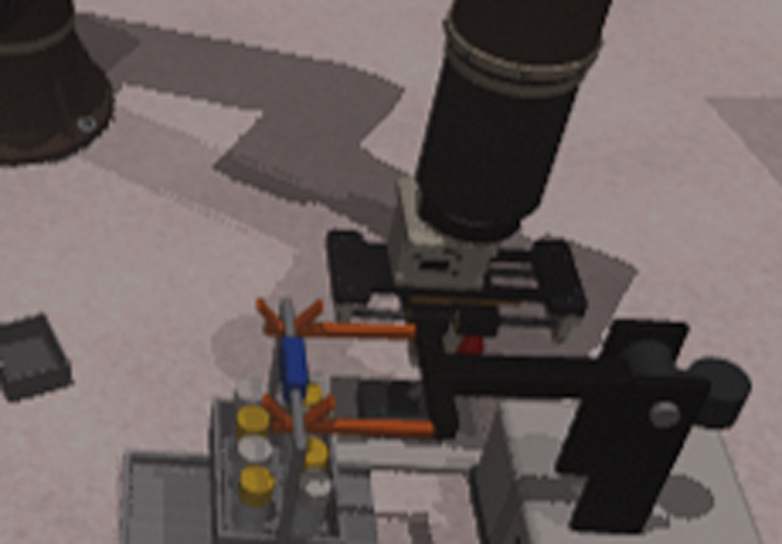

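Request:
step_arm --steps '[[[0,-0.3,0],0],[[0,-0.4,0],0],[[0,-0.5,0],0],[[0,-0.6,0],0],[[0,-0.6,0],0],[[0,-0.4,0],0],[[-0.4,0,0],0],[[-0.8,0,0],0],[[-1,0,0],0],[[-1,0,0],0],[[-1,0,0],0],[[-1,0,0],0],[[-1,0,0],0],[[-1,0,0],0],[[-1,0,0],0],[[-1,0,0],0],[[-0.7,0,0],0],[[-0.3,0,0],0],[[0,0,0],0],[[0,0,0],0]]'

```text
time_s: 30.05
tcp_pos: [0.5277, 0.2252, 0.3103]
eef_rot: [126.1, 90.0, 112.8]
contact_force: [-1.4, 0.5, -0.5]
gripper_width: 0.0004
```

Run:
```python
from h import *
for n in("scene","top","wrist"):cv2.imwrite(f"pics/{n}20.png",capture(n))
im=cv2.imread("pics/wrist20.png");hs=cv2.cvtColor(im,cv2.COLOR_BGR2HSV)
k=cv2.inRange(hs,(0,150,60),(6,255,255));n,l,s,c=cv2.connectedComponentsWithStats(k);i=1+s[1:,4].argmax();print(s[i],c[i])
p=onz("wrist",*c[i],.1115)
a=np.radians(-13.3);xs=np.array([np.cos(a),np.sin(a)]);ys=np.array([-xs[1],xs[0]])
q=p[:2]-[.66,.1026];print(q@xs,q@ys,get_state()["contact_force"],get_state()["time_s"])
A=cv2.imread("pics/top0.png");B=cv2.imread("pics/top20.png")
for b in((322,120,70,40),(392,155,30,40),(268,215,30,30)):
    x,y,w,h=b;print(cv2.absdiff(A[y:y+h,x:x+w],B[y:y+h,x:x+w]).max(2).__gt__(35).sum())
zoom("pics/scene20.png",270,130,230,160,3.4,"pics/z20.png")
```

```text
[340 179  21  20 318] [350.00314465 188.6509434 ]
-0.1577341597523016 0.16846812902045075 [ 0.38868248  0.18105935 -0.18646354] 30.2
0
0
0
```

View pics/z20.png

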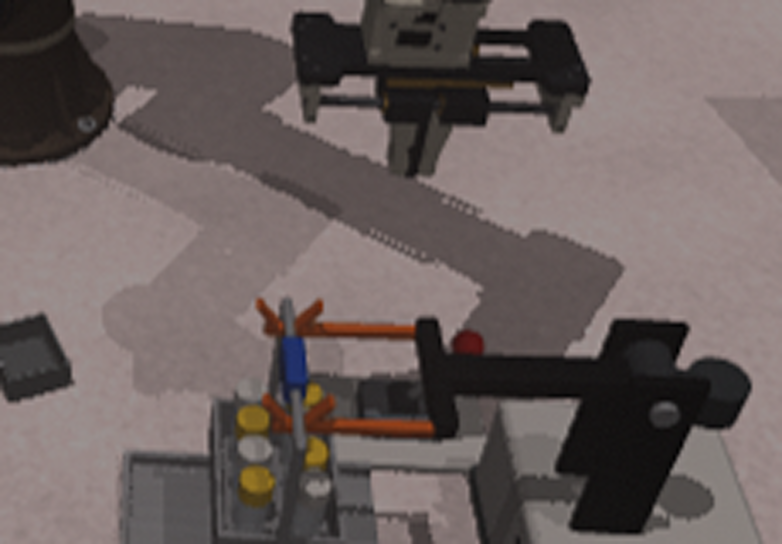

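View pics/top20.png

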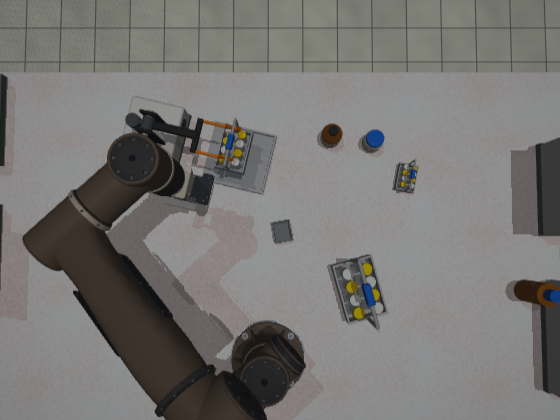

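```bash
python3 -c "
from plant import *
print(close_job())"
```

```text
the job is handed in; nothing more can be done
None
```

The basket hangs in both orange cradles and the start lever is at its far end. I handed the job in at about 30 s.

- **Basket:** I picked the middle-sized basket, which measured about 130 × 87 mm at the rim. It weighed about 3.4 N. I gripped it by the blue grip and brought it in from the free end with the prongs under its bar.
- **Lowering:** I lowered it about 37 mm past first contact, until the vertical force averaged -0.05 N. The weight and spring figures had predicted about 36 mm.
- **Letting go:** A sideways force of 2–3 N stayed on the gripper because the bar sat tight in the cradles, and I could not trim it away. Opening the fingers slightly brought all the forces to about 0, and the pictures before and after showed almost no movement.
- **Lever:** I pushed it until the force rose to about 15 N at its end stop. Afterwards its tip measured about 72 mm further over, at station y of about 168 mm; I expected about 171 mm. I took that 3 mm as measurement error.
- **Last checks:** The pictures show the bar in both cradles. In the top view the bottle, jar, small basket and grey tray are unchanged from the start. I did not compare the large basket pixel by pixel, because the arm hid part of it in the first picture; it looks unmoved. The robot was clear of everything at hand-in.

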